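# Set the carton jig's sliding fence

### The arm

A 7-joint arm with a two-finger parallel gripper is mounted at the origin on the work surface. World frame = base frame: x ahead of the robot, y to its left, z up, the work surface at z = 0. Lengths are in m, angles in rad, forces in N, time in s.
With the tool pointing down it reaches from about 0.4 to 0.875 m from the base axis. Payload 4.4 kg.
Tool frame: the origin (TCP) lies midway between the tips of the shut fingers; the grasp point (between the pads) lies 19 mm behind it (arm.grip_depth is the distance from the TCP to the grasp point, in m); x points along the fingers, y is the direction in which the jaws open and shut, and the axes are right-handed (so a half turn about x gives the same grasp; the last joint's range is limited). The gripper opens to 85 mm and grips with 20 to 120 N. Pads are 22 mm wide; open, the fingers measure 114 mm over their backs; the gripper's body (76 mm by 85 mm) begins 54 mm behind the grasp point. The pads swing forward as they close: fully open they stand 13 mm farther back than shut.
Start: joints at [-1.212, 0.628, 0.038, 1.517, -0.027, 0.996, -0.02], TCP at [0.268, 0.592, 0.231] pointing down, gripper open.
Joint ranges: [-3.06, 3.06], [-0.37, 2.12], [-1.25, 1.32], [0.18, 2.47], [-1.1, 4.24], [0.23, 1.98], [-2.94, 2.94]. Speed limits (rad/s): [2.57, 2.57, 3.14, 3.14, 3.14, 3.14, 3.14].

### API

Orientations are given as a unit quaternion [x, y, z, w].
In Python, from plant import monitor, cams, workorder, finder, arm gives the robot as it stands.
- The arm moves only by the tool jog_arm, never from a script. Its argument "moves" is a list of rows, each a list of 3 entries, a list of its own where there are three numbers: the closure in counts, from 0 (fully open) to 255 (shut), then the shift along the tool's x, y, z in m, then the turn about the tool's x in rad. A call has 1 to 20 rows; each row is the pose to reach, as a shift and turn from the pose commanded when the call began, along the tool's axes at that moment; what a row does not reach only later rows make up. A row lasts 1/12 s, in which the tool goes at most 41.7 mm and 7.16 degrees, less where a joint would pass 70% of its speed; a pose out of reach is approached as far as the arm can. A call with a gripper value outside its range is refused whole. The fingers move at their own pace and stop on an object; "squeeze" is the grip in N (left out, the last holds). Time passes only in rows, so rows that repeat a pose let the fingers close. It gives the time, the measured TCP pose, the force and the opening at its end, in the units of the state.
- monitor.get_obs(): the state, without advancing time (a new reading comes with each control period).
- cams.get_image(name): name is "scene" or "side" or "wrist"; returns the picture (420x560x3 uint8, red, green, blue); there is no depth.
- cams.camera_model(name): a dict with "K" (3x3 intrinsics, pixels), "rvec" (rotation vector, rad) and "tvec" (3), from world to camera coordinates, as OpenCV has them. Camera axes: x right, y down, z forward; pixel columns grow to the right and rows downward; lengths in m; the calibration is good to about 2 mm. A picture is of the moment at which its call begins: read the wrist's pose just before it. camera_model takes no time and is no camera call; for the wrist camera it gives the pose at the moment of the call.
- workorder.sign_off(): hands the job in, once; it reports no verdict.
Trained networks look in the newest picture that a camera, given by its name, has taken for a name from the list of things; names that differ only in an ending like _2 or _b are one class to them, and where a whole thing is asked for, a point or a joint stands for the part that bears it (a point fixed in the world has none). Each returns a list of dicts, best first, with "score" (0 to 1); they miss things now and then, are a little off and sometimes report something else, mostly with a low value. They report only what shows in the picture. A call takes as long as a camera call. They do not tell look-alikes from the thing itself.
- finder.trace(camera, label): "mask" (420x560 bool, what is visible of it) and "box" ([left, top, right, bottom] in pixels, round what is visible of it).
The state is a dict: "clock": time; "joint_pos": joint angles; "dq": joint speeds; "effort": joint torques, N m; "ee_pos": TCP position; "eef_rot": TCP orientation; "contact_force": force on the tool from outside, world axes, zero at the start; "ft_torque": the same for the moment, N m; "opening": opening from 0.0 (shut) to 1.0 (fully open).
Only numpy, scipy, OpenCV 4.12 (cv2) and the standard library are available. Lean on these libraries where they do the work, as an engineer would, in place of code of your own. Each camera call takes 0.05 s, during which the arm holds its last target.

### The job

Set the carton jig for the next size: push the sliding fence to the left along its rail until its spring pin drops into the notch of the steel clip and stays there. Then, without lifting it, push the carton back along the board until it lies flat against the fence, leaving the pin in the notch. Only push with the fingers: do not pinch the fence, pull up the pin or move the other things on the bench.

Things in the scene. Friction and masses are not known exactly. Their poses are not given: they have to be found in the camera images.
- jig: Fixed carton jig: grey board 340 (x) by 620 (y) by 12 mm thick; on it an aluminium rail 30 mm wide and 30 mm high, along the board's y axis, 130 mm to +x of the centre (rail top 42 mm above the bench). Origin: centre of the board's underside, on the bench. x points away from the robot (small yaw), y to the robot's left along the rail, z up.
- fence_slide (a joint): Travel of the fence along the rail, m: 0 at the right end, growing to the left (jig +y), to 0.44; starts at 0 to 0.07. Rubs with 1.5 N. Pushing the pin up the clip's ramp takes about 4 N in all; past the crest the push drops to nothing and the fence runs into the notch by itself, with 2 mm of play. Forcing it out of the notch again takes 10 to 15 N.
- fence: Front half of the sliding fence: an upright aluminium bar across the board, 225 mm long (jig x), 24 mm thick in all, 60 mm high, underside 4 mm above the board, moving only along jig y. Origin: centre of its left face (+y, towards the carton), 46 mm above the bench; axes parallel to the jig's. The pin stands on the rail 12 mm to -y and 147.5 mm to +x of it.
- push_pad: Rear half of the same fence bar. Origin: centre of its right face (facing -y), 24 mm to -y of the fence's origin and 46 mm above the bench: the face to push on, 225 mm long, 60 mm high. Axes parallel to the jig's.
- pin (a joint): Height of the spring pin in the fence's carriage, m: 0 fully down (on the plain rail or on the notch floor), about 0.008 on the clip's humps. A spring presses it down with 6 to 8 N. Its round black knob, 24 mm wide, has its top 100 mm above the bench. Not to be pulled up.
- clip: Fixed dark steel clip on the rail, 68 mm long: two humps 8 mm high, a notch between them. Outer ramps of 20 degrees start 34 mm from the middle; crests 10 mm from it; steep inner flanks. Origin: on the board's top, under the notch's middle, on the rail's centre line; axes as the jig's. The pin is in the notch when the fence's origin is 12 mm to +y of this origin.
- carton: Loose closed cardboard carton 140 mm (its x) by 110 mm (its y) by 65 mm high, 0.25 to 0.5 kg, lying on the board to the left of the clip, a little turned. Origin: centre of its underside (12 mm above the bench). It goes with its right-hand 140 mm side against the fence's left face: its origin is then 55 mm to +y of the fence's origin.
- marker: Loose white pen, 12 mm thick, 130 mm long, lying along the front edge of the board. Origin: under its middle. To be left alone.
- glue_stick: Loose white stick, 22 mm wide, 70 mm high, standing at the board's front left corner. Origin: centre of its underside. To be left alone.
- tape_a: Loose roll of tape lying flat, 96 mm wide, 48 mm high, on the bench to the left of the jig. Origin: centre of its underside. To be left alone.
- tape_b: Loose roll of tape lying flat, 96 mm wide, 48 mm high, on the bench to the right of the jig. Origin: centre of its underside. To be left alone.
- jar: Loose white jar, 56 mm wide, 100 mm high, standing to the left of the jig. Origin: centre of its underside. To be left alone.
- stapler: Loose black and steel stapler, 150 mm long, 32 mm wide, 45 mm high, lying to the right of the jig. Origin: centre of its underside. To be left alone.
There are look-alikes about, which are no part of the job. Leave any yellow look-alike of the carton alone.

How it is judged:
On the way, in this order (a step that is already met when the one before it is completed fails the run):
1. the fence's pin has dropped into the clip's notch (y of fence in the frame of clip between 0.008 and 0.016 m and value of joint pin below 0.003 m), for 0.3 s.
2. the carton lies flat against the fence, the pin still in the notch (all of step 1 and y of carton in the frame of fence between 0.05 and 0.061 m and x of carton in the frame of fence between -0.09 and 0.09 m and angle between the y axis of carton and the y axis of fence, either way round below 0.06 rad), for 0.2 s.
At the end, for the whole second after the job is handed in: The pin is down in the notch (fence within 4 mm of the notch's middle, pin within 3 mm of fully down), the carton lies on the board with its right-hand long side against the fence (gap under 6 mm, turned less than 0.06 rad, its middle within 90 mm of the fence's middle along it), and all is at rest (all of step 2 and linear speed of carton below 0.01 m/s and velocity of joint fence_slide between -0.01 and 0.01 m/s and height (world z) of carton below 0.016 m and angle between carton's own z axis and vertical below 0.06 rad); the robot touches nothing.
It fails at once if the carton was lifted or tipped (height (world z) of carton above 0.024 m or angle between carton's own z axis and vertical above 0.2 rad).
It fails at once if the pin was pulled up by its knob (value of joint pin above 0.013 m).
It fails at once if the fence was pinched between the fingers (contact force between the fingers and fence above 1 N and contact force between the fingers and push_pad above 1 N).
It fails at once if another thing on the bench was moved (distance of any of marker, glue_stick, tape_a, tape_b, jar, stapler from where it was at the start of the episode above 0.03 m).
It also fails if it takes over 64 s, if anything falls off the work surface, if the arm or the gripper's body presses on something with over 40 N, if the wrist force passes 120 N, or if a joint passes its speed limit or range.

## Working session

There is one attempt and no reset: what is moved stays moved. The work goes in short steps, Python scripts to look and compute and a tool call to move; the robot and the scene stay as the last step left them, time stands still between calls to the robot, and variables do not carry over. Pictures are saved under pics/ and viewed, and the job is handed in when it is done.

Besides the shell and the picture viewer there is one more tool, called after "Emit:" as name(argument=value, ...), one argument or row to a line, values as JSON. jog_arm: Moves the arm, as the interface text tells. Its arguments: {"type":"object","properties":{"moves":{"type":"array"},"squeeze":{"type":"number"}},"required":["moves"]}

```bash
mkdir -p pics; ls; cat > h.py <<'E'
import numpy as np, cv2
from scipy.spatial.transform import Rotation as R
from plant import monitor, cams, workorder, finder, arm
def ray(m,uv):
    Rm=cv2.Rodrigues(np.array(m['rvec'],float))[0]; t=np.array(m['tvec'],float).ravel()
    d=Rm.T@np.linalg.inv(np.array(m['K']))@np.array([uv[0],uv[1],1.]); c=-Rm.T@t
    return c,d
def onz(m,uv,z):
    c,d=ray(m,uv); return c+d*(z-c[2])/d[2]
def proj(m,p):
    return cv2.projectPoints(np.array(p,float).reshape(-1,3),np.array(m['rvec'],float),np.array(m['tvec'],float),np.array(m['K'],float),None)[0].reshape(-1,2)
def save(n,im): cv2.imwrite('pics/'+n+'.png',im[:,:,::-1])
E
python3 - <<'E'
from h import *
for n in ['scene','side','wrist']:
    im=cams.get_image(n); save(n+'0',im); np.save(n+'0.npy',im)
    m=cams.camera_model(n); np.save(n+'0m.npy',m,allow_pickle=True)
    print(n,np.round(ray(m,(280,210)),3))
    for l in (['fence','clip','carton','push_pad','jig'] if n!='wrist' else []):
        for d in finder.trace(n,l)[:3]: print(l,round(d['score'],2),np.round(d['box']))
o=monitor.get_obs();print({k:np.round(v,3) for k,v in o.items()})
E
```

```text
pics
scene [[ 1.272e+00  1.600e-02  9.280e-01]
 [-6.640e-01  1.000e-03 -7.480e-01]]
fence 0.88 [208. 189. 235. 255.]
clip 0.73 [282. 272. 309. 304.]
clip 0.63 [151. 182. 415. 318.]
clip 0.23 [ 70. 223. 113. 264.]
carton 0.85 [324. 201. 380. 266.]
carton 0.74 [329. 142. 373. 187.]
push_pad 0.86 [205. 187. 228. 254.]
push_pad 0.67 [281. 272. 312. 302.]
jig 0.76 [155. 182. 415. 321.]
side [[ 0.231 -0.828  0.571]
 [ 0.278  0.82  -0.501]]
fence 0.75 [262. 222. 353. 239.]
clip 0.67 [325. 194. 351. 213.]
carton 0.78 [160. 177. 212. 216.]
carton 0.56 [252. 167. 300. 200.]
push_pad 0.6 [262. 229. 356. 261.]
jig 0.87 [227. 160. 405. 306.]
jig 0.47 [260. 215. 385. 262.]
wrist [[ 0.202  0.622  0.373]
 [ 0.272 -0.102 -0.957]]
{'clock': np.float64(0.65), 'joint_pos': array([-1.212,  0.628,  0.039,  1.517, -0.027,  0.996, -0.02 ]), 'dq': array([-0.   , -0.001,  0.   ,  0.001, -0.001,  0.001,  0.   ]), 'effort': array([ 1.0000e-03, -5.6306e+01,  1.2250e+00, -1.9372e+01,  1.1000e-02,
        2.0000e-03,  0.0000e+00]), 'ee_pos': array([0.268, 0.592, 0.231]), 'eef_rot': array([ 0.149,  0.691, -0.149,  0.691]), 'contact_force': array([ 0.206, -0.184, -0.516]), 'ft_torque': array([-0.028,  0.038, -0.031]), 'opening': np.float64(0.998)}
```

```bash
python3 - <<'E'
import cv2
a=cv2.imread('pics/scene0.png')[120:350,40:460];cv2.imwrite('pics/s0c.png',cv2.resize(a,None,fx=1.9,fy=1.9,interpolation=3))
a=cv2.imread('pics/side0.png')[120:340,130:450];cv2.imwrite('pics/d0c.png',cv2.resize(a,None,fx=2.4,fy=2.4,interpolation=3))
E
```

```text
(no output)
```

View pics/s0c.png

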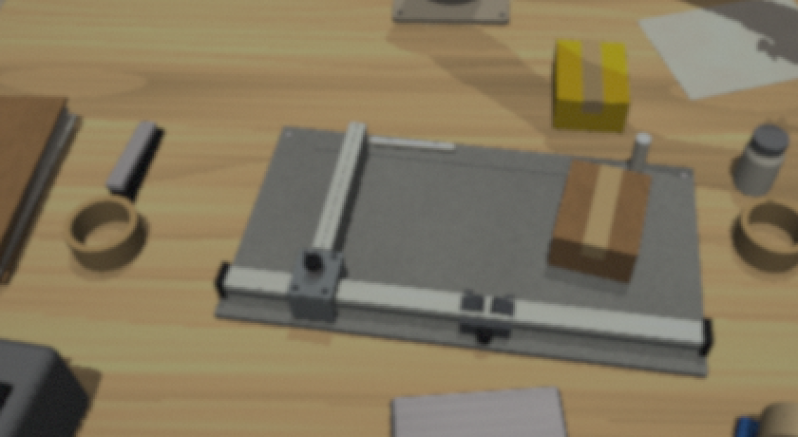

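View pics/d0c.png

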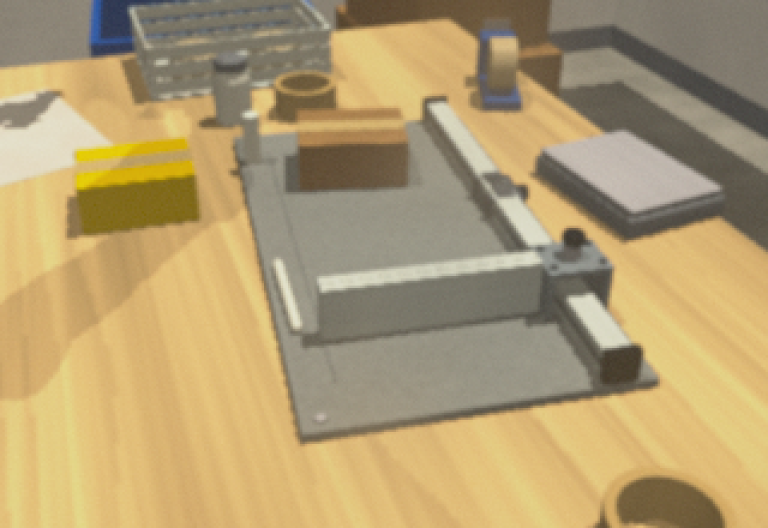

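View pics/wrist0.png

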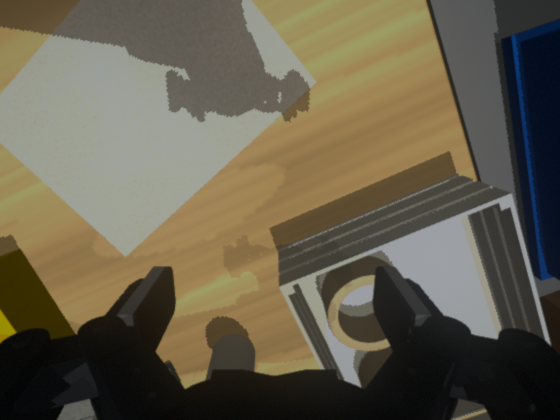

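View pics/scene0.png

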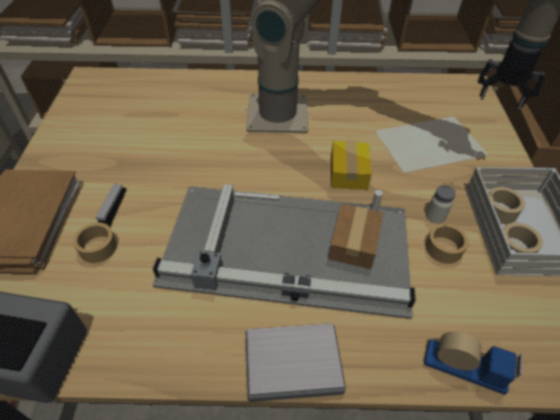

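```bash
python3 - <<'E'
import cv2
a=cv2.imread('pics/scene0.png')
def c(n,a,x0,x1,y0,y1,f):cv2.imwrite(n,cv2.resize(a[y0:y1,x0:x1],None,fx=f,fy=f,interpolation=2))
c('pics/c1.png',a,310,420,190,290,7)
c('pics/c2.png',a,150,320,180,310,4.6)
b=cv2.imread('pics/side0.png')
c('pics/c3.png',b,220,410,155,315,3.7)
E
```

```text
(no output)
```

View pics/c1.png

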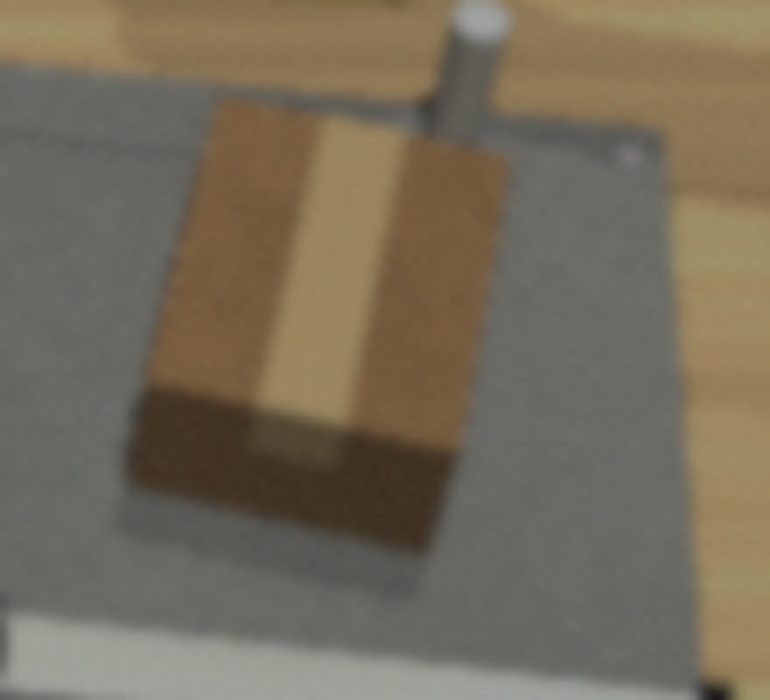

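View pics/c2.png

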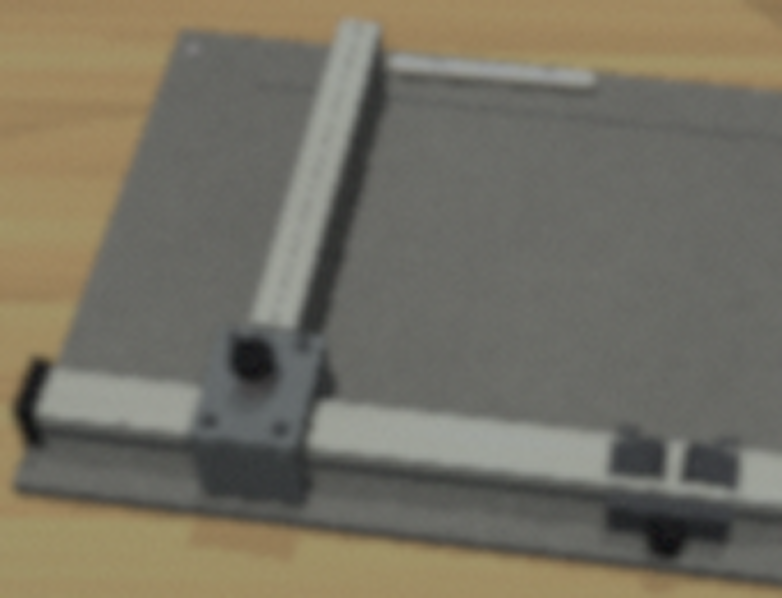

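View pics/c3.png

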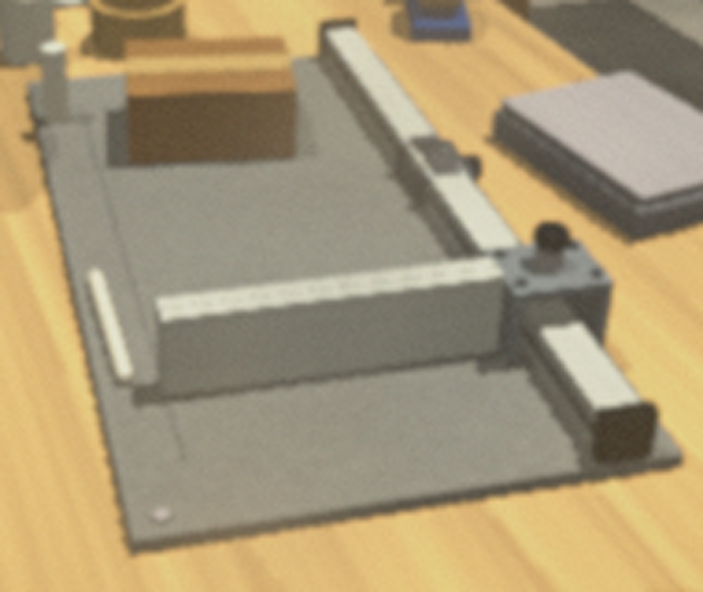

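```bash
cat > fit.py <<'E'
from h import *
from scipy.optimize import least_squares
S=np.load('scene0m.npy',allow_pickle=True).item(); D=np.load('side0m.npy',allow_pickle=True).item()
c1=lambda u,v:(310+u/7,190+v/7); c2=lambda u,v:(150+u/4.6,180+v/4.6); c3=lambda u,v:(220+u/3.7,155+v/3.7)
jigp=[(S,c2(182,32),(-.17,-.31,.012)),(S,c1(662,130),(-.17,.31,.012)),(S,(411.6,313.7),(.17,.31,.012)),(S,c2(18,478),(.17,-.31,.012)),
(D,c3(135,540),(-.17,-.31,.012)),(D,c3(680,457),(.17,-.31,.012)),(D,c3(30,85),(-.17,.31,.012))]
# fence y unknown
fen=[(S,c2(342,20),(-.13,-.024,.076)),(S,c2(382,25),(-.13,0,.076)),(D,c3(157,315),(-.13,-.024,.076)),(D,c3(157,298),(-.13,0,.076))]
clip=[(S,c2(674,462),(.13,0,.046))]
car=[(S,c1(222,98),(-.07,-.055,.077)),(S,c1(512,158),(-.07,.055,.077)),(S,c1(465,450),(.07,.055,.077)),(S,c1(150,388),(.07,-.055,.077)),(S,c1(128,487),(.07,-.055,.012)),(S,c1(428,550),(.07,.055,.012)),
(D,c3(128,93),(-.07,-.055,.077)),(D,c3(297,90),(.07,-.055,.077))]
def T(p,x,y,a): c,s=np.cos(a),np.sin(a); return [x+c*p[0]-s*p[1],y+s*p[0]+c*p[1],p[2]]
def f(q):
    r=[]
    for m,uv,p in jigp: r+=list(proj(m,T(p,*q[:3]))[0]-uv)
    for m,uv,p in fen: r+=list(proj(m,T((p[0],p[1]+q[3],p[2]),*q[:3]))[0]-uv)
    for m,uv,p in clip: r+=list(proj(m,T((p[0],p[1]+q[4],p[2]),*q[:3]))[0]-uv)
    for m,uv,p in car: r+=list(proj(m,T(p,*q[5:8]))[0]-uv)
    return np.array(r)
s=least_squares(f,[.6,0,0,-.15,0,.6,.2,0],loss='soft_l1')
q=s.x;print(np.round(q,4));print(np.round(f(q).reshape(-1,2),1).tolist())
print('fence org',T((-.0175,q[3],.046),*q[:3]),'travel',q[4]+.012-q[3])
ax=np.array([np.cos(q[2]),np.sin(q[2])]);dc=q[5:7]-q[:2]
print('carton in jig',dc@ax,dc@[-ax[1],ax[0]],'yaw',q[7]-q[2])
E
python3 fit.py
python3 - <<'E'
from h import *
for l in ['jar','glue_stick','marker','tape_a','stapler']:
    cams.get_image('scene') if l=='jar' else 0
    S=cams.camera_model('scene')
    for d in finder.trace('scene',l)[:2]:
        b=d['box'];print(l,round(d['score'],2),np.round(b),np.round(onz(S,((b[0]+b[2])/2,b[3]),0),3))
print(arm.grip_depth,[a for a in dir(arm) if a[0]!='_'])
o=monitor.get_obs();print(np.round(R.from_quat(o['eef_rot']).as_matrix(),4))
E
```

```text
[ 0.5749  0.037  -0.1149 -0.1658  0.0365  0.57    0.2116 -0.2497]
[[-1.1, -1.2], [-0.0, -0.3], [0.8, 3.7], [-2.6, 1.1], [-1.7, -0.2], [1.1, -1.4], [-1.4, -1.2], [-0.1, -0.4], [-0.1, -0.6], [0.5, 0.4], [-1.3, -0.8], [-0.0, 0.1], [-0.7, -0.4], [0.0, -0.3], [0.0, 0.5], [-0.5, -0.7], [-0.0, 0.7], [0.6, 1.6], [-0.9, -0.0], [-0.2, -1.0]]
fence org [np.float64(0.5384694429620839), np.float64(-0.1256712787572597), 0.046] travel 0.21432931490931187
carton in jig -0.02480512818920224 0.17286387462486522 yaw -0.1348225993117363
jar 0.96 [423. 184. 457. 224.] [0.486 0.457 0.   ]
glue_stick 0.53 [372. 192. 383. 211.] [0.442 0.291 0.   ]
marker 0.58 [235. 191. 280. 201.] [ 0.413 -0.049  0.   ]
tape_a 0.94 [422. 224. 469. 264.] [0.618 0.441 0.   ]
tape_a 0.64 [ 72. 223. 118. 264.] [ 0.642 -0.449  0.   ]
stapler 0.87 [ 99. 187. 128. 227.] [ 0.521 -0.434  0.   ]
stapler 0.3 [426. 183. 458. 222.] [0.48  0.464 0.   ]
0.0187 ['MotionError', 'grip_depth']
[[-0.000e+00  4.121e-01  9.111e-01]
 [ 1.000e-04  9.111e-01 -4.121e-01]
 [-1.000e+00  1.000e-04 -1.000e-04]]
```

Candidates for the carton:
- Brown box on the board, scene (357,235).
- Yellow box off the board, (351,165), which is the look-alike.

The brown one is the right choice, confirmed in the c1 crop. The fence bar is at scene (220,220), its knob at (204,257), and the clip's notch at (296,280). Look-alikes for other things are the tape rolls in the tray.

Moving to a pre-push pose right of the fence.

Emit:
jog_arm(
  moves=[
    [100,[0,-0.06,0.057],0.1],
    [100,[0,-0.092,0.085],0.2],
    [100,[0,-0.123,0.113],0.3],
    [100,[0,-0.153,0.141],0.4],
    [100,[0,-0.184,0.169],0.5],
    [100,[0,-0.214,0.198],0.6],
    [100,[0,-0.245,0.226],0.7],
    [100,[0,-0.276,0.254],0.8],
    [100,[0,-0.306,0.282],0.9],
    [100,[0,-0.337,0.311],1.0],
    [100,[0,-0.368,0.339],1.1],
    [100,[0,-0.398,0.367],1.2],
    [100,[0,-0.429,0.395],1.261],
    [100,[0,-0.46,0.424],1.261],
    [100,[0,-0.49,0.452],1.261],
    [100,[0,-0.521,0.48],1.261],
    [100,[0,-0.551,0.508],1.261],
    [100,[0,-0.582,0.536],1.261],
    [100,[0,-0.613,0.565],1.261],
    [100,[0,-0.613,0.565],1.261],
  ],
)

```text
clock: 2.62
ee_pos: [0.5303, -0.2008, 0.2315]
eef_rot: [0.528, 0.47, -0.528, 0.47]
contact_force: [-0.2, 0.4, 0.4]
opening: 0.607
```

Emit:
jog_arm(
  moves=[
    [100,[0.04,0,0],0],
    [100,[0.08,0,0],0],
    [100,[0.12,0,0],0],
    [100,[0.16,0,0],0],
    [100,[0.19,0,0],0],
    [100,[0.193,0,0],0],
    [100,[0.193,0,0],0],
  ],
)

```text
clock: 3.2
ee_pos: [0.5288, -0.1985, 0.037]
eef_rot: [-0.527, -0.471, 0.529, -0.469]
contact_force: [0.4, 0.5, 0.2]
opening: 0.605
```

```bash
python3 - <<'E'
from h import *
o=monitor.get_obs();print(o['clock'],o['ee_pos'],np.round(R.from_quat(o['eef_rot']).as_matrix(),3),o['contact_force'])
a=cams.get_image('scene')[150:330,130:430];b=cams.get_image('side')[130:320,180:460]
save('p1',np.vstack([cv2.resize(a,(500,300),interpolation=2),cv2.resize(b,(500,300),interpolation=2)]))
E
```

```text
3.2 [ 0.52877211 -0.19850969  0.03701855] [[-0.003  0.993 -0.115]
 [ 0.001 -0.115 -0.993]
 [-1.    -0.003 -0.001]] [0.42917812 0.47591612 0.23324393]
```

View pics/p1.png

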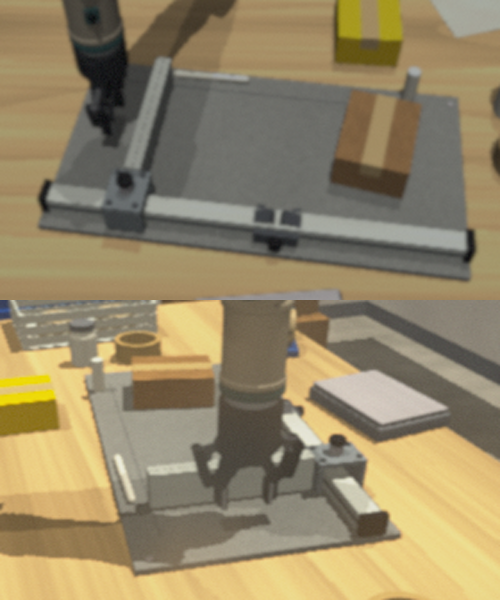

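Emit:
jog_arm(
  moves=[
    [100,[0,0,-0.015],0],
    [100,[0,0,-0.025],0],
    [100,[0,0,-0.031],0],
    [100,[0,0,-0.036],0],
    [100,[0,0,-0.041],0],
    [100,[0,0,-0.047],0],
    [100,[0,0,-0.055],0],
    [100,[0,0,-0.065],0],
    [100,[0,0,-0.075],0],
    [100,[0,0,-0.085],0],
    [100,[0,0,-0.095],0],
    [100,[0,0,-0.105],0],
    [100,[0,0,-0.115],0],
    [100,[0,0,-0.125],0],
    [100,[0,0,-0.135],0],
    [100,[0,0,-0.145],0],
    [100,[0,0,-0.152],0],
    [100,[0,0,-0.157],0],
    [100,[0,0,-0.16],0],
    [100,[0,0,-0.16],0],
  ],
)

```text
clock: 4.97
ee_pos: [0.5477, -0.0384, 0.0381]
eef_rot: [-0.528, -0.471, 0.528, -0.47]
contact_force: [-0.9, -0.5, 0.1]
opening: 0.609
```

```bash
python3 - <<'E'
from h import *
o=monitor.get_obs();print(o['clock'],o['ee_pos'],o['contact_force'])
a=cams.get_image('scene');S=cams.camera_model('scene');np.save('s2.npy',a);x=140;
save('p2',cv2.resize(a[170:320,150:380],None,fx=3.4,fy=3.4,interpolation=2))
E
```

```text
4.9667 [ 0.547711   -0.03840405  0.03806254] [-0.92377162 -0.52561836  0.09998636]
```

View pics/p2.png

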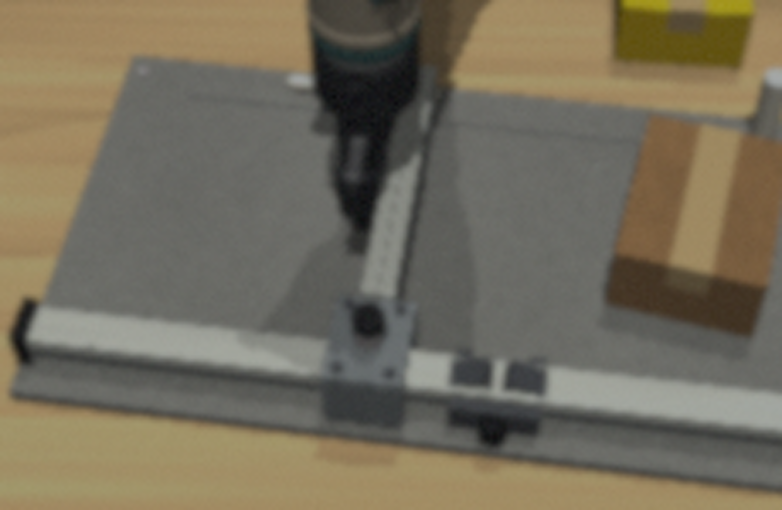

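```bash
python3 - <<'E'
from h import *
S=cams.camera_model('scene')
q=np.array([.5749,.037]);a=-.1149;X=np.array([np.cos(a),np.sin(a)]);Y=np.array([-np.sin(a),np.cos(a)])
for n,uv,z in [('knob',(258.2,263.5),.095),('knob0',(204.6,257.2),.095),('notch',(150+497/3.4,170+374/3.4),.046)]:
    p=onz(S,uv,z)[:2]-q;print(n,p@X,p@Y)
E
```

```text
knob 0.12818278303383365 -0.05370445318844046
knob0 0.12815089290289702 -0.17891354317653463
notch 0.1286727381243744 0.035623686221405604
```

Emit:
jog_arm(
  moves=[
    [100,[0,0,-0.006],0],
    [100,[0,0,-0.012],0],
    [100,[0,0,-0.018],0],
    [100,[0,0,-0.024],0],
    [100,[0,0,-0.03],0],
    [100,[0,0,-0.036],0],
    [100,[0,0,-0.042],0],
    [100,[0,0,-0.047],0],
    [100,[0,0,-0.051],0],
    [100,[0,0,-0.054],0],
    [100,[0,0,-0.057],0],
    [100,[0,0,-0.06],0],
    [100,[0,0,-0.063],0],
    [100,[0,0,-0.065],0],
    [100,[0,0,-0.067],0],
    [100,[0,0,-0.069],0],
    [100,[0,0,-0.07],0],
    [100,[0,0,-0.071],0],
  ],
)

```text
clock: 6.52
ee_pos: [0.5562, 0.0291, 0.0383]
eef_rot: [-0.528, -0.47, 0.529, -0.471]
contact_force: [-2.5, -4.4, -0.9]
opening: 0.61
```

Emit:
jog_arm(
  moves=[
    [100,[0,0,-0.001],0],
    [100,[0,0,-0.002],0],
  ],
)

```text
clock: 6.68
ee_pos: [0.5564, 0.0309, 0.0383]
eef_rot: [-0.528, -0.47, 0.529, -0.471]
contact_force: [-2.2, -5.6, -0.6]
opening: 0.609
```

Emit:
jog_arm(
  moves=[
    [100,[0,0,-0.001],0],
    [100,[0,0,-0.002],0],
  ],
)

```text
clock: 6.85
ee_pos: [0.5566, 0.0329, 0.0383]
eef_rot: [-0.528, -0.47, 0.529, -0.471]
contact_force: [-2.1, -4.7, -1.2]
opening: 0.61
```

Emit:
jog_arm(
  moves=[
    [100,[0,0,-0.001],0],
    [100,[0,0,-0.001],0],
  ],
)

```text
clock: 7.02
ee_pos: [0.5568, 0.0344, 0.0383]
eef_rot: [-0.528, -0.47, 0.529, -0.471]
contact_force: [-2.1, -4.3, 0.3]
opening: 0.606
```

Emit:
jog_arm(
  moves=[
    [100,[0,0,-0.001],0],
    [100,[0,0,-0.001],0],
  ],
)

```text
clock: 7.18
ee_pos: [0.557, 0.0358, 0.0383]
eef_rot: [-0.528, -0.47, 0.528, -0.47]
contact_force: [-1.7, -3.8, -0.7]
opening: 0.612
```

```bash
cat > kn.py <<'E'
from h import *
import sys
o=monitor.get_obs();print(o['clock'],o['ee_pos'],o['contact_force'])
q=np.array([.5749,.037]);a=-.1149;X=np.array([np.cos(a),np.sin(a)]);Y=np.array([-np.sin(a),np.cos(a)])
p=o['ee_pos'][:2]-q;print('tcp jig',p@X,p@Y)
a=cams.get_image('scene')
save(sys.argv[1],cv2.resize(a[170:320,200:430],None,fx=3.4,fy=3.4,interpolation=2))
E
python3 kn.py p3
```

```text
7.1833 [0.55696847 0.03577323 0.0382602 ] [-1.65232836 -3.76362082 -0.68748975]
tcp jig -0.01767265284993951 -0.0032744844548302163
```

View pics/p3.png

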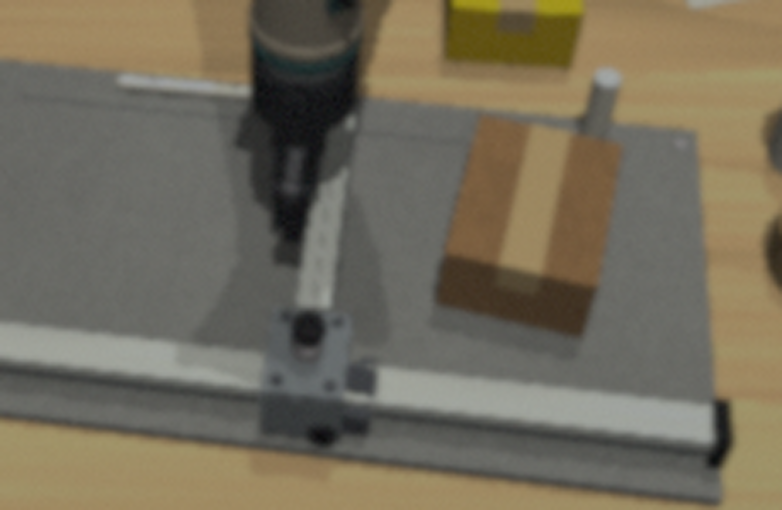

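Emit:
jog_arm(
  moves=[
    [100,[0,0,-0.001],0],
    [100,[0,0,-0.002],0],
  ],
)

```text
clock: 7.4
ee_pos: [0.5572, 0.0376, 0.0383]
eef_rot: [-0.528, -0.47, 0.528, -0.471]
contact_force: [-2.2, -6.2, -0.4]
opening: 0.61
```

Emit:
jog_arm(
  moves=[
    [100,[0,0,-0.001],0],
    [100,[0,0,-0.002],0],
  ],
)

```text
clock: 7.57
ee_pos: [0.5574, 0.0399, 0.0382]
eef_rot: [-0.528, -0.47, 0.528, -0.47]
contact_force: [-1.9, -4.3, -0.1]
opening: 0.608
```

Emit:
jog_arm(
  moves=[
    [100,[0,0,-0.001],0],
  ],
)

```text
clock: 7.65
ee_pos: [0.5576, 0.0415, 0.0382]
eef_rot: [-0.528, -0.47, 0.528, -0.47]
contact_force: [-1.0, -2.3, -1.8]
opening: 0.608
```

Emit:
jog_arm(
  moves=[
    [100,[0,0,-0.001],0],
  ],
)

```text
clock: 7.73
ee_pos: [0.5582, 0.0437, 0.0383]
eef_rot: [0.528, 0.471, -0.527, 0.47]
contact_force: [0.1, 0.5, 0.4]
opening: 0.61
```

Emit:
jog_arm(
  moves=[
    [100,[0,0,-0.001],0],
  ],
)

```text
clock: 7.82
ee_pos: [0.5586, 0.0452, 0.0384]
eef_rot: [0.528, 0.471, -0.527, 0.47]
contact_force: [-0.8, 1.1, 0.1]
opening: 0.603
```

Emit:
jog_arm(
  moves=[
    [100,[0,0,0.01],0],
    [100,[0,0,0.025],0],
    [100,[0,0,0.04],0],
    [100,[0,0,0.04],0],
  ],
)

```text
clock: 8.15
ee_pos: [0.5533, -0.0003, 0.0387]
eef_rot: [-0.529, -0.468, 0.529, -0.47]
contact_force: [-0.1, -0.8, -0.1]
opening: 0.606
```

```bash
python3 kn.py p4; python3 - <<'E'
from h import *
a=cams.get_image('side')
save('p4s',cv2.resize(a[130:280,230:430],None,fx=3.8,fy=3.8,interpolation=2))
E
```

```text
8.15 [ 5.53347769e-01 -3.45283457e-04  3.87213478e-02] [-0.0698782  -0.82450058 -0.13202418]
tcp jig -0.017128583163024125 -0.03956994425838311
```

View pics/p4.png

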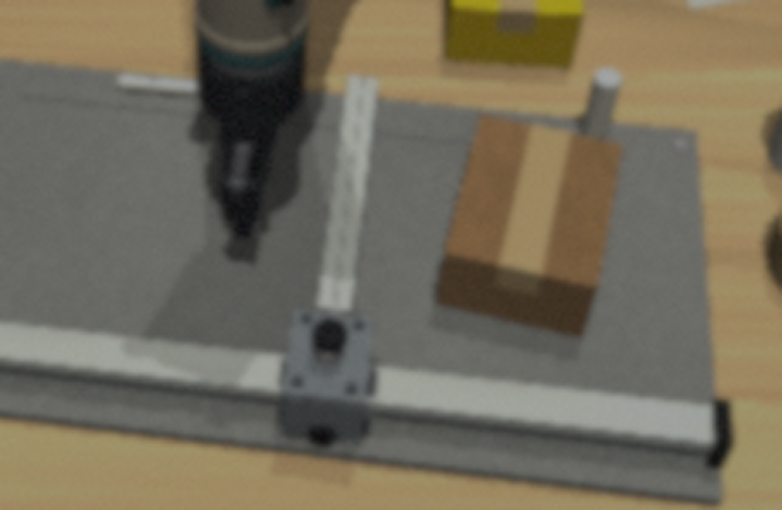

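View pics/p4s.png

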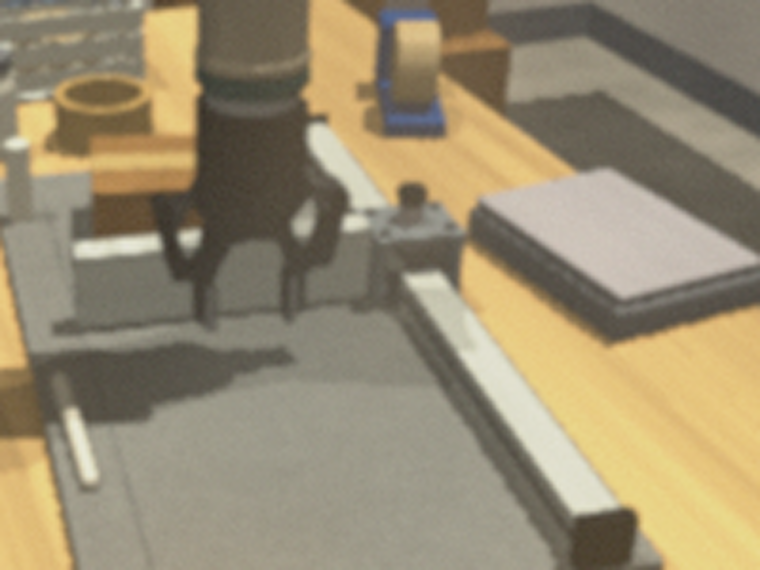

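```bash
python3 - <<'E'
from h import *
S=cams.camera_model('scene')
q=np.array([.5749,.037]);a=-.1149;X=np.array([np.cos(a),np.sin(a)]);Y=np.array([-np.sin(a),np.cos(a)])
for n,uv,z in [('knob',(200+329/3.4,170+334/3.4),.095),('fence -y top front',(200+347/3.4,170+77/3.4),.076),('fence +y',(200+379/3.4,170+80/3.4),.076)]:
    p=onz(S,uv,z)[:2]-q;print(n,p@X,p@Y)
cx=q-.0248*X;
for y in (.1729,.29,.30): print(y,cx+y*Y)
E
```

```text
knob 0.12875343100310474 0.03490762887282605
fence -y top front -0.1276865088617773 0.02289496517615485
fence +y -0.12801922312589892 0.04813230030576524
0.1729 [0.57008605 0.2116032 ]
0.29 [0.58351126 0.32793107]
0.3 [0.58465773 0.33786513]
```

Emit:
jog_arm(
  moves=[
    [100,[-0.04,0,0],0],
    [100,[-0.08,0,0],0],
    [100,[-0.11,0,0],0],
    [100,[-0.13,-0.002,-0.03],0],
    [100,[-0.13,-0.003,-0.07],0],
    [100,[-0.13,-0.004,-0.11],0],
    [100,[-0.13,-0.005,-0.15],0],
    [100,[-0.13,-0.006,-0.19],0],
    [100,[-0.13,-0.007,-0.23],0],
    [100,[-0.13,-0.008,-0.27],0],
    [100,[-0.13,-0.008,-0.3],0],
    [100,[-0.13,-0.008,-0.32],0],
    [100,[-0.13,-0.008,-0.32],0],
  ],
)

```text
clock: 9.33
ee_pos: [0.5799, 0.3318, 0.1674]
eef_rot: [0.526, 0.475, -0.525, 0.472]
contact_force: [0.1, -0.5, -0.9]
opening: 0.606
```

```bash
python3 kn.py p5
```

```text
9.3333 [0.57993623 0.33184788 0.16740273] [ 0.13576079 -0.47565617 -0.91669234]
tcp jig -0.0288005057463344 0.2934811164976641
```

View pics/p5.png

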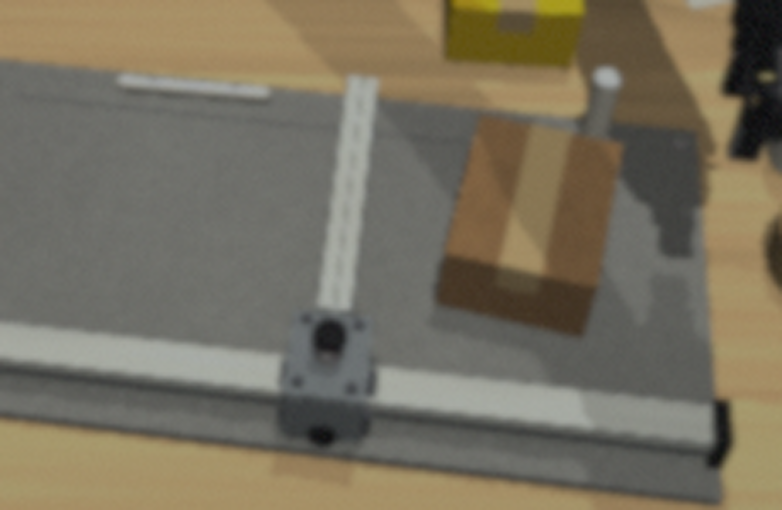

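Emit:
jog_arm(
  moves=[
    [100,[0,0,0],0],
    [100,[0.03,0,0],0],
    [100,[0.06,0,0],0],
    [100,[0.09,0,0],0],
    [100,[0.12,0,0],0],
    [100,[0.135,0,0],0],
    [100,[0.135,0,0],0],
    [100,[0.135,0,0],0],
  ],
)

```text
clock: 10.05
ee_pos: [0.5823, 0.3216, 0.0335]
eef_rot: [-0.528, -0.47, 0.529, -0.47]
contact_force: [-0.1, 0.3, 0.6]
opening: 0.609
```

```bash
python3 kn.py p6; python3 - <<'E'
from h import *
a=cams.get_image('side')
save('p6s',cv2.resize(a[130:280,200:400],None,fx=3.8,fy=3.8,interpolation=2))
E
```

```text
10.05 [0.58233569 0.32155532 0.03348402] [-0.05710945  0.33729531  0.62598725]
tcp jig -0.025236852978961628 0.28353152016364913
```

View pics/p6.png

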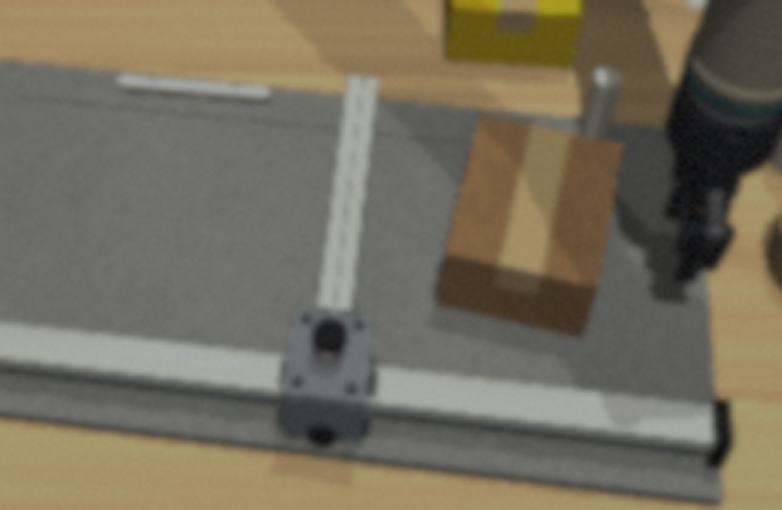

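View pics/p6s.png

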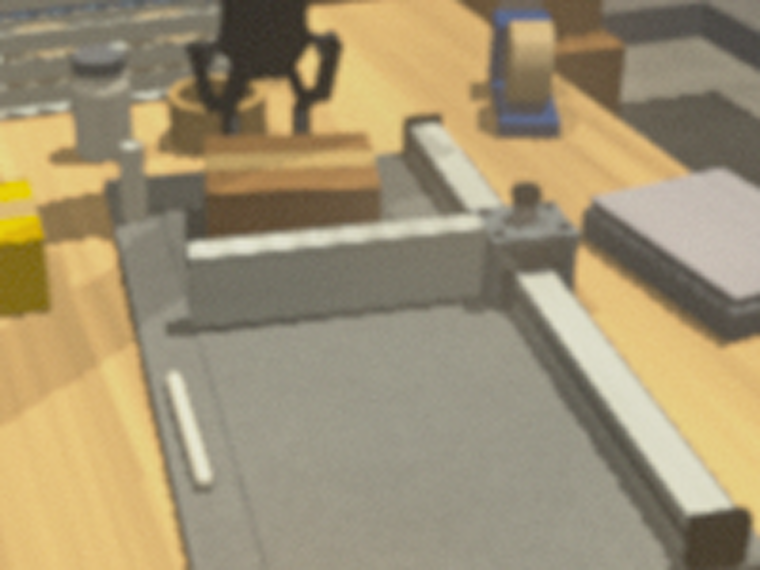

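Emit:
jog_arm(
  moves=[
    [100,[0,0,0.01],0],
    [100,[0,0,0.02],0],
    [100,[0,0,0.027],0],
    [100,[0,0,0.032],0],
    [100,[0,0,0.037],0],
    [100,[0,0,0.041],0],
    [100,[0,0,0.045],0],
    [100,[0,0,0.049],0],
    [100,[0,0,0.053],0],
    [100,[0,0,0.057],0],
    [100,[0,0,0.061],0],
    [100,[0,0,0.065],0],
    [100,[0,0,0.069],0],
    [100,[0,0,0.073],0],
    [100,[0,0,0.077],0],
    [100,[0,0,0.081],0],
    [100,[0,0,0.085],0],
    [100,[0,0,0.089],0],
    [100,[0,0,0.092],0],
    [100,[0,0,0.093],0],
  ],
)

```text
clock: 11.82
ee_pos: [0.5714, 0.2293, 0.0333]
eef_rot: [-0.528, -0.47, 0.528, -0.47]
contact_force: [1.4, 2.3, -0.3]
opening: 0.61
```

```bash
python3 kn.py p7
```

```text
11.8167 [0.57143513 0.22930192 0.0333311 ] [ 1.40890454  2.30292947 -0.31736422]
tcp jig -0.02548892692848175 0.19063668990421095
```

View pics/p7.png

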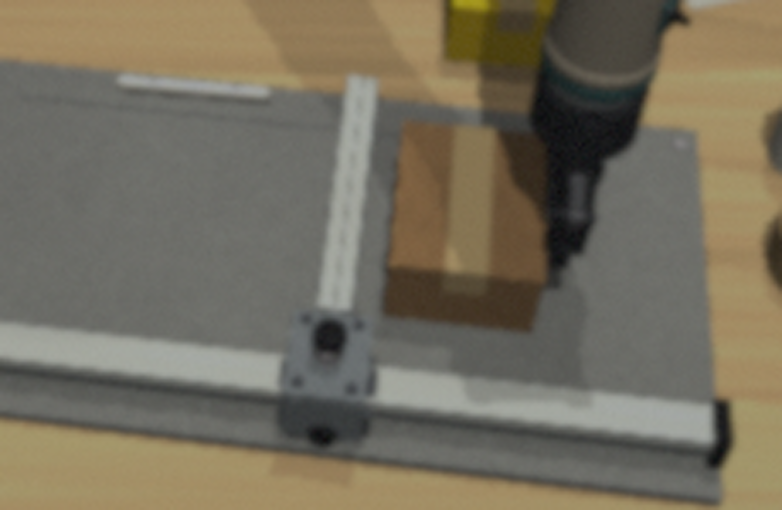

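Emit:
jog_arm(
  moves=[
    [100,[0,0,0.003],0],
    [100,[0,0,0.006],0],
    [100,[0,0,0.009],0],
    [100,[0,0,0.012],0],
    [100,[0,0,0.014],0],
    [100,[0,0,0.016],0],
    [100,[0,0,0.017],0],
  ],
)

```text
clock: 12.45
ee_pos: [0.5694, 0.213, 0.0333]
eef_rot: [-0.528, -0.47, 0.528, -0.47]
contact_force: [-0.0, 2.6, 0.3]
opening: 0.605
```

Emit:
jog_arm(
  moves=[
    [100,[0,0,0.001],0],
    [100,[0,0,0.001],0],
  ],
)

```text
clock: 12.62
ee_pos: [0.5693, 0.2121, 0.0333]
eef_rot: [-0.528, -0.47, 0.528, -0.47]
contact_force: [0.8, 0.9, 0.2]
opening: 0.608
```

Emit:
jog_arm(
  moves=[
    [100,[0,0,0.001],0],
    [100,[0,0,0.001],0],
  ],
)

```text
clock: 12.78
ee_pos: [0.5692, 0.2114, 0.0333]
eef_rot: [0.528, 0.47, -0.528, 0.47]
contact_force: [0.2, 2.4, 0.2]
opening: 0.608
```

```bash
python3 kn.py p8
```

```text
12.7833 [0.56923042 0.21139324 0.0333204 ] [0.18117938 2.39301763 0.18918593]
tcp jig -0.025625920252660358 0.17259332879033407
```

View pics/p8.png

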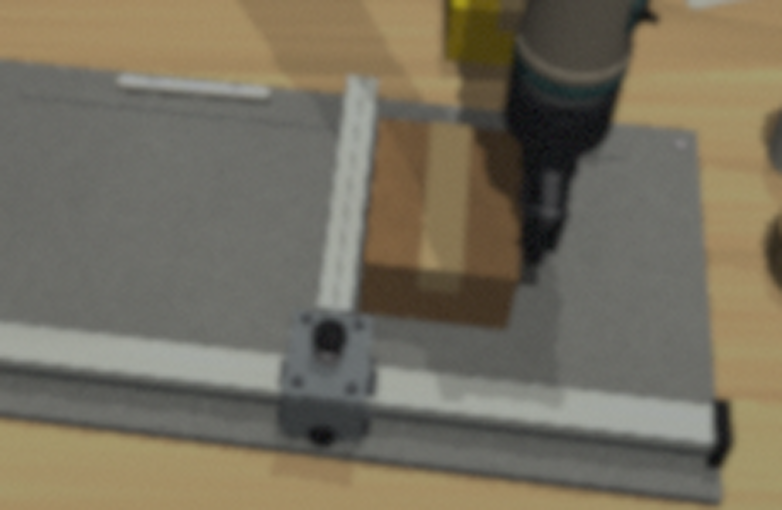

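Near contact now (edges about 3 mm apart). Creeping on until the force rises.

Emit:
jog_arm(
  moves=[
    [100,[0,0,0.001],0],
    [100,[0,0,0.001],0],
  ],
)

```text
clock: 13.0
ee_pos: [0.5692, 0.2103, 0.0333]
eef_rot: [0.528, 0.47, -0.528, 0.47]
contact_force: [1.0, 2.8, 0.1]
opening: 0.607
```

Emit:
jog_arm(
  moves=[
    [100,[0,0,0.001],0],
    [100,[0,0,0.001],0],
  ],
)

```text
clock: 13.17
ee_pos: [0.569, 0.2092, 0.0333]
eef_rot: [-0.528, -0.47, 0.528, -0.47]
contact_force: [-0.0, 1.6, 0.0]
opening: 0.61
```

Emit:
jog_arm(
  moves=[
    [100,[0,0,0.001],0],
    [100,[0,0,0.001],0],
  ],
)

```text
clock: 13.33
ee_pos: [0.5689, 0.2082, 0.0333]
eef_rot: [-0.528, -0.47, 0.528, -0.47]
contact_force: [-0.8, 1.3, 0.0]
opening: 0.607
```

```bash
python3 kn.py p9
```

```text
13.3333 [0.56885179 0.20818625 0.03331679] [-8.08880869e-01  1.31828846e+00  3.77016579e-04]
tcp jig -0.025634383950286645 0.16936407751355897
```

View pics/p9.png

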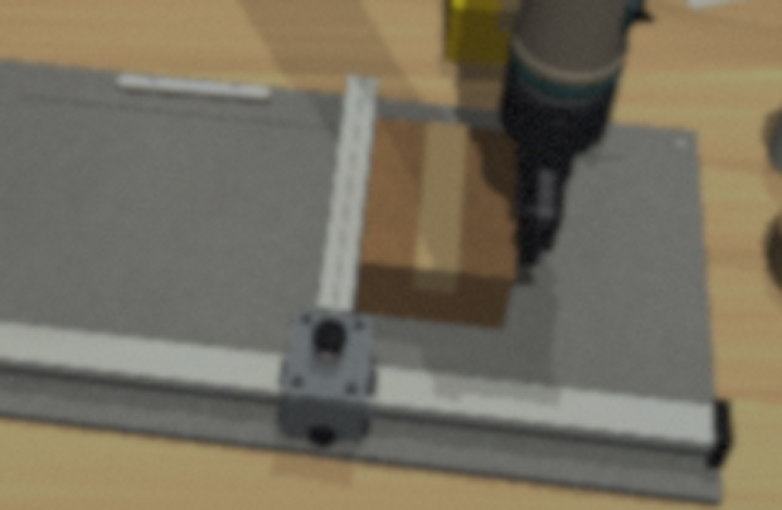

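Emit:
jog_arm(
  moves=[
    [100,[0,0,0.001],0],
    [100,[0,0,0.001],0],
  ],
)

```text
clock: 13.55
ee_pos: [0.5687, 0.2072, 0.0333]
eef_rot: [-0.528, -0.47, 0.528, -0.47]
contact_force: [-0.0, 2.7, -0.4]
opening: 0.606
```

Emit:
jog_arm(
  moves=[
    [100,[0,0,0.001],0],
    [100,[0,0,0.001],0],
  ],
)

```text
clock: 13.72
ee_pos: [0.5688, 0.2067, 0.0333]
eef_rot: [0.528, 0.47, -0.528, 0.47]
contact_force: [-0.3, 2.1, -0.7]
opening: 0.607
```

Emit:
jog_arm(
  moves=[
    [100,[0,0,0.001],0],
    [100,[0,0,0.001],0],
  ],
)

```text
clock: 13.88
ee_pos: [0.5687, 0.2062, 0.0333]
eef_rot: [0.528, 0.471, -0.528, 0.47]
contact_force: [0.8, 3.5, -0.0]
opening: 0.609
```

Emit:
jog_arm(
  moves=[
    [100,[0,0,0.001],0],
    [100,[0,0,0.001],0],
  ],
)

```text
clock: 14.05
ee_pos: [0.5687, 0.2059, 0.0334]
eef_rot: [0.528, 0.471, -0.527, 0.47]
contact_force: [1.6, 7.2, 0.1]
opening: 0.61
```

Emit:
jog_arm(
  moves=[
    [100,[0,0,0.001],0],
    [100,[0,0,0.001],0],
  ],
)

```text
clock: 14.22
ee_pos: [0.5687, 0.2058, 0.0334]
eef_rot: [0.529, 0.471, -0.527, 0.47]
contact_force: [2.3, 7.4, -1.1]
opening: 0.608
```

```bash
python3 kn.py p10; python3 - <<'E'
from h import *
a=cams.get_image('side')
save('p10s',cv2.resize(a[130:280,220:420],None,fx=3.8,fy=3.8,interpolation=2))
E
```

```text
14.2167 [0.56870049 0.20578236 0.03342604] [ 2.28459227  7.4004864  -1.120277  ]
tcp jig -0.025509079823272347 0.16695869183149942
```

View pics/p10.png

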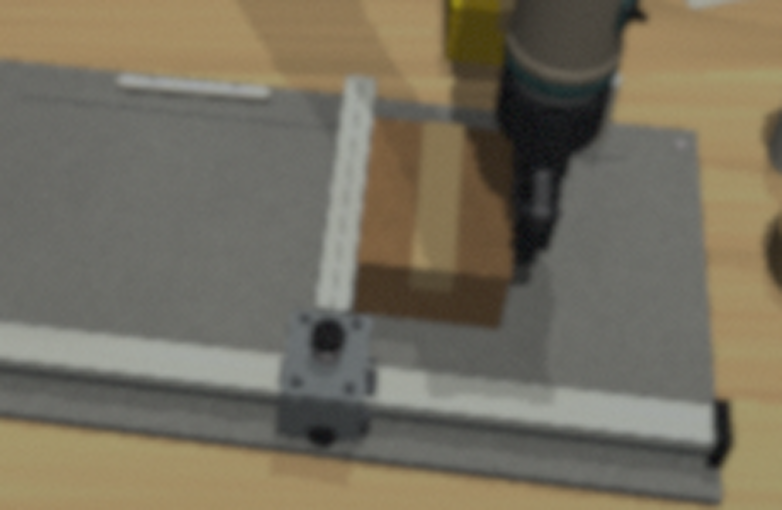

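View pics/p10s.png

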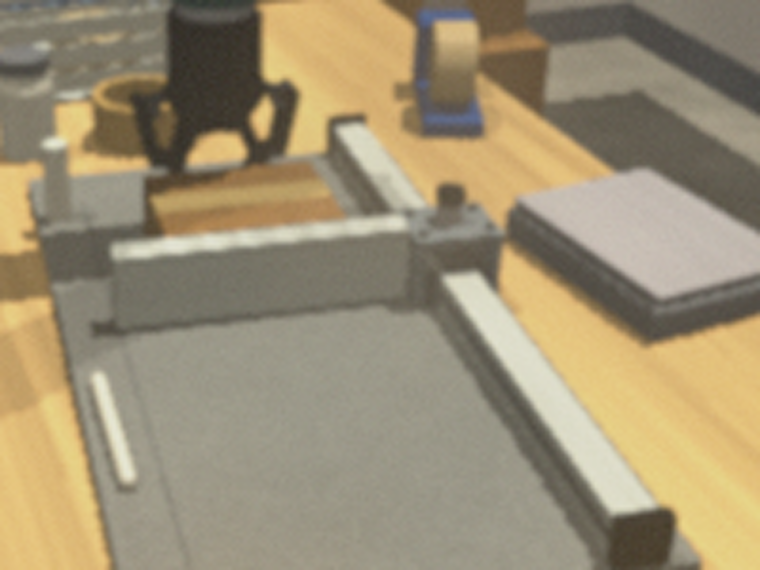

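Emit:
jog_arm(
  moves=[
    [100,[0,0,-0.003],0],
    [100,[0,0,-0.006],0],
    [100,[0,0,-0.015],0],
    [100,[0,0,-0.03],0],
    [100,[0,0,-0.045],0],
    [100,[0,0,-0.05],0],
    [100,[-0.03,0,-0.05],0],
    [100,[-0.07,0,-0.05],0],
    [100,[-0.11,0,-0.05],0],
    [100,[-0.15,0,-0.08],0],
    [100,[-0.15,0,-0.12],0],
    [100,[-0.15,0,-0.16],0],
    [100,[-0.15,0,-0.18],0],
    [100,[-0.15,0,-0.18],0],
  ],
)

```text
clock: 15.48
ee_pos: [0.5866, 0.3918, 0.1827]
eef_rot: [0.527, 0.475, -0.524, 0.472]
contact_force: [-0.2, 1.3, -1.1]
opening: 0.61
```

```bash
python3 kn.py p11; python3 - <<'E'
from h import *
a=cams.get_image('side')
save('p11s',cv2.resize(a[130:280,220:420],None,fx=3.8,fy=3.8,interpolation=2))
E
```

```text
15.4833 [0.58661122 0.39184511 0.18270828] [-0.23414886  1.29226492 -1.10062084]
tcp jig -0.029048054713217503 0.3538480137713669
```

View pics/p11.png

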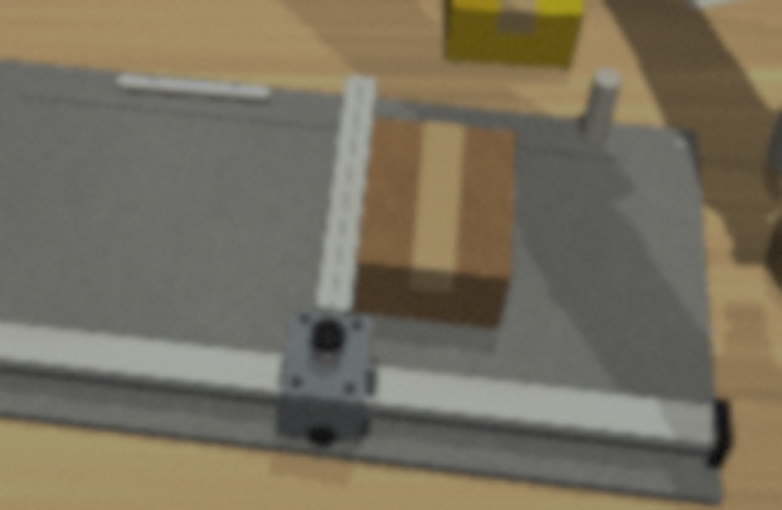

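View pics/p11s.png

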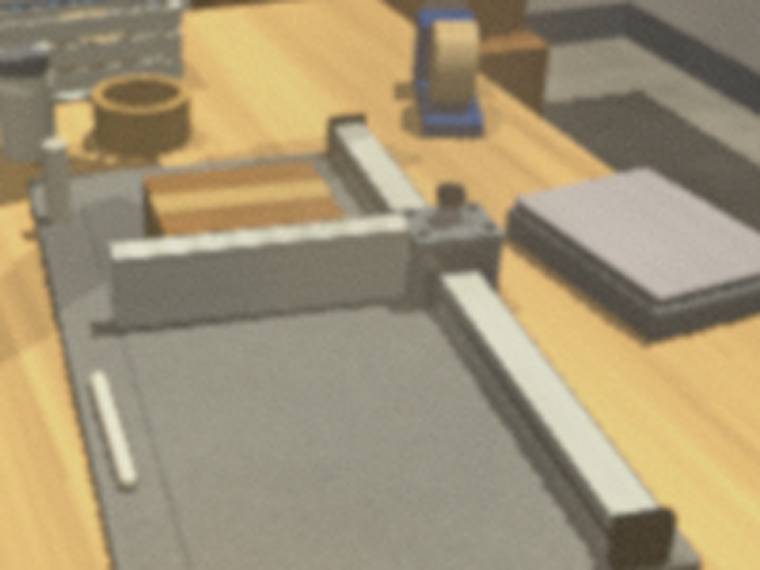

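```bash
python3 - <<'E'
from h import *
S=cams.camera_model('scene')
q=np.array([.5749,.037]);a=-.1149;X=np.array([np.cos(a),np.sin(a)]);Y=np.array([-np.sin(a),np.cos(a)])
for n,(u,v),z in [('knob',(327,334),.095),('A',(376,119),.077),('B',(516,131),.077),('C',(509,277),.077),('D',(361,263),.077),('fence +y front',(377,80),.076),('fence+y back',(352,309),.076)]:
    p=onz(S,(200+u/3.4,170+v/3.4),z)[:2]-q;print(n,np.round([p@X,p@Y],4))
E
```

```text
knob [0.1289 0.0336]
A [-0.0854  0.0493]
B [-0.0883  0.1562]
C [0.051  0.1547]
D [0.0534 0.0505]
fence +y front [-0.1278  0.0466]
fence+y back [0.093  0.0479]
```

```bash
python3 -c "
from h import *
print(workorder.sign_off())"
```

```text
the job is handed in; nothing more can be done
None
```

The pin is in the clip's notch, the carton lies flat against the fence, and the job was handed in at about 15.6 s. `sign_off` gives no verdict, so the checks below are my own.

**What I did:** I pushed the fence left on its right face. The push reached about 6 N on the clip's ramp and fell to zero past the crest, when the pin ran into the notch. Then I pushed the brown carton back along the board with both fingertips. It squared up and seated against the fence at about 7.5 N, below the 10 N that could force the pin out. I then backed off and lifted clear.

**Last checks, all from the images:**
- **Pin:** the knob sits about 2 mm from the measured middle of the notch. That matches the play, and the limit is 4 mm. I could not measure the pin's height directly. I took it to be down from the force drop and from the fence resisting 7 N.
- **Carton:** it is flush with the fence, with a gap of about 2 mm, which is within measuring error. It is turned about 0.01 rad and sits level on the board, well inside the 90 mm limit along the fence.
- **Other things:** the marker, glue stick and yellow box look unmoved. I did not measure the other things again, but the arm did not go near them and no unexpected contact force showed.

No check failed or disagreed. The first jig fit had one board corner off by about 4 pixels, so I used the knob and clip readings in the images for the pin and notch positions.

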